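# Open the kiln logger's battery hatch

## Robot

A 6-joint arm with a two-finger parallel gripper is mounted at the origin on the work surface; the furniture and walls round the work are solid. World frame = base frame: x ahead of the robot, y to its left, z up, the work surface at z = 0. Lengths are in m, angles in rad, forces in N, time in s.
With the tool pointing down it reaches from about 0.425 to 0.95 m from the base axis. Payload 3.5 kg.
Tool frame: the origin (TCP) lies at the very end of the fingers, on their centre line; the grasp point (between the pads) lies 19 mm behind it; x points along the fingers, z is the direction in which the jaws open and shut, and the axes are right-handed (so a half turn about x gives the same grasp; the last joint's range is limited). The gripper opens to 85 mm and grips with 20 to 120 N. Pads are 22 mm wide; open, the fingers measure 114 mm over their backs; the gripper's body (76 mm by 85 mm) begins 54 mm behind the grasp point. The pads swing forward as they close: fully open they stand 13 mm farther back than shut.
Start: joints at [-1.357, 0.286, 1.577, -0, 1.279, -0.15], TCP at [0.24, -0.631, 0.231] pointing down, gripper open.
Joint ranges: [-2.77, 2.77], [-0.9, 2.22], [0.21, 2.48], [-1.53, 4.67], [0.24, 2.81], [-2.84, 2.84]. Speed limits (rad/s): [2.79, 2.79, 3.14, 3.14, 3.14, 3.14].

## Interface

Orientations are given as a unit quaternion [x, y, z, w].
In Python, from plant import ctrl, cams gives the robot as it stands.
- The arm moves only by the tool play_rows, never from a script. Its argument "rows" is a list of rows, each a list of 3 entries, a list of its own where there are three numbers: the opening in per cent of the stroke, from 0 (shut) to 100 (fully open), then the shift along the tool's x, y, z in units of 0.3 m (1.0 is 0.3 m), then the turn, a rotation vector about the tool's x, y, z in units of pi/2 rad (1.0 is pi/2 rad). A call has 1 to 10 rows; each row is the pose to reach, as a shift and turn from the pose commanded when the call began, along the tool's axes at that moment; what a row does not reach only later rows make up. A row lasts 1/12 s, in which the tool goes at most 41.7 mm and 7.16 degrees, less where a joint would pass 70% of its speed; a pose out of reach is approached as far as the arm can. A call with a number of a shift or a turn outside -1 to 1 is refused whole. A call with a gripper value outside its range is refused whole. The fingers move at their own pace and stop on an object; "force" is the grip in N (left out, the last holds). Time passes only in rows, so rows that repeat a pose let the fingers close. It gives the time, the measured TCP pose, the force and the opening at its end, in the units of the state.
- ctrl.get_state(): the state, without advancing time (a new reading comes with each control period).
- cams.read_camera(name): name is "scene" or "top" or "wrist"; returns a dict with "color" (400x640x3 uint8, red, green, blue), "fx", "fy", "cx", "cy" (pixels), "view" (4x4, takes a point from world to camera coordinates). Camera axes: x right, y down, z forward; pixel columns grow to the right and rows downward; lengths in m; the calibration is good to about 2 mm. A picture is of the moment at which its call begins. There is no depth.
- ctrl.sign_off(): hands the job in, once; it reports no verdict.
The state is a dict: "time": time; "qpos": joint angles; "dq": joint speeds; "joint_efforts": joint torques, N m; "eef_pos": TCP position; "tcp_rot": TCP orientation; "contact_force": force on the tool from outside, world axes, zero at the start; "wrist_torque": the same for the moment, N m; "opening": opening from 0.0 (shut) to 1.0 (fully open).
Only numpy, scipy, OpenCV 4.12 (cv2) and the standard library are available. Lean on these libraries where they do the work, as an engineer would, in place of code of your own. Each camera call takes 0.05 s, during which the arm holds its last target. There are 200 camera calls.

## Task

The kiln temperature logger needs fresh batteries: with a fingertip press the ribbed pad of its wide hatch once, right in, then take the finger away and let the hatch spring up and stand ajar on its own. When you have seen it stay up, push it over with a fingertip until it leans back past upright and stays there, and take the hand away. Only press and push: do not pick up or shift the logger or anything round it, and leave the narrow hatch shut.

Things in the scene. Friction and masses are not known exactly. Their poses are not given: they have to be found in the camera images.
- logger: kiln temperature logger, loose on four rubber feet: grey case 134 mm long (x), 137 mm wide (y), 73 mm tall, 1.25 kg. Origin on the table, under its middle; +x from the low sloped front panel (blank display, three keys, at most 54 mm tall) to the back, +y to its left. On top two paler hatches side by side, hinged at the back: wide (batteries) on the left, narrow (terminals) on the right.
- battery_hatch (a joint): hinge of the wide hatch, 72 mm wide, 78 mm from hinge to free edge, 5 mm thick; rad: 0 shut and latched, negative pressed in, positive open (free edge up and back). Push-push latch: about 3 N on the pad takes it 6 mm down to a firm stop at -0.09; let go, it springs up to 1.15 and stays. Beyond that it moves lightly and stays where left, up to a stop at 1.85.
- battery_hatch_pad (a point): middle of the ribbed thumb pad (34 mm wide, 11 mm long) on the wide hatch's upper surface, 10 mm behind its free edge; moves with the hatch. Shut, it lies 78 mm above the table and 4 mm above the case walls. A press that stops short of the end lets the hatch come back latched; pressing the open hatch down latches it shut again.
- battery_hatch_edge (a point): middle of the free (front) edge of the wide hatch, half-way through its thickness; a 10 mm deep lip hangs there. Moves with the hatch, on a radius of 78 mm about the hinge. Under the hatch, 13 to 23 mm behind the edge and 12 to 32 mm left of the middle, a thin latch hook hangs 29 mm down; the middle and the right of the underside are clear.
- battery_hatch_hinge (a point): middle of the wide hatch's hinge line, 74.5 mm above the table, 44 mm behind the logger's origin; the line runs along the logger's y axis.
- terminal_hatch (a joint): hinge of the narrow hatch: 36 mm wide, otherwise like the wide one and with the same latch, 11 mm to the right of it; rad: 0 shut, positive open. It is to stay shut.
- terminal_hatch_pad (a point): middle of the narrow hatch's ribbed thumb pad (20 mm wide), on its upper surface
- glazed_bowl: bystander: small glazed bowl, 68 mm across, 47 mm tall; origin at the centre of its underside
- bisque_cup: bystander: plain unglazed cup, 66 mm across, 74 mm tall; origin at the centre of its underside
- jar_3: bystander: screw-top glaze jar, 64 mm across, 82 mm tall; origin at the centre of its underside
- pin_tin: bystander: oblong hinged tin, 95 x 67 x 33 mm; origin at the centre of its underside
- test_tile_2: bystander: flat glaze test tile, 55 x 42 x 7 mm; origin at the centre of its underside
- test_tile_3: bystander: flat glaze test tile, 55 x 42 x 7 mm; origin at the centre of its underside
- brush: bystander: glaze brush lying flat, 216 mm long along its y axis, 12 mm thick; origin at the centre of its underside
- ring_cutter: bystander: metal ring cutter, 66 mm across, 30 mm tall; origin at the centre of its underside

How it is judged:
By the outcome, as a careful person would: the job done as asked, in the order asked, and still so for the second after the job is handed in, with the robot touching nothing.
It also fails if it takes over 38 s, if anything falls off the work surface, if the arm or the gripper's body presses on something with over 40 N, if the wrist force passes 120 N, or if a joint passes its speed limit or range.

## Working session

There is one attempt and no reset: what is moved stays moved. The work goes in short steps, Python scripts to look and compute and a tool call to move; the robot and the scene stay as the last step left them, time stands still between calls to the robot, and variables do not carry over. Pictures are saved under pics/ and viewed, about 8 in all and at most 12, crops included, and the job is handed in when it is done.

Besides the shell and the picture viewer there is one more tool, called after ">>>" by a JSON object that holds its "fn" and its "kwargs". play_rows: Moves the arm, as the interface text tells. Shifts and turns lie within -1 to 1; 1 stands for 0.3 m of shift or pi/2 rad of turn. Its arguments: {"type":"object","properties":{"rows":{"type":"array"},"force":{"type":"number"}},"required":["rows"]}

```bash
mkdir -p pics
cat > h.py <<'E'
import numpy as np, cv2
from plant import ctrl, cams
from scipy.spatial.transform import Rotation as R
def cam(n):
    c=cams.read_camera(n); c['view']=np.array(c['view']); return c
def save(c,f,box=None,s=1):
    im=cv2.cvtColor(np.array(c['color']),cv2.COLOR_RGB2BGR)
    if box: im=im[box[1]:box[3],box[0]:box[2]]
    cv2.imwrite('pics/'+f,cv2.resize(im,None,fx=s,fy=s,interpolation=cv2.INTER_CUBIC))
def ray(c,u,v):
    V=c['view']; o=-V[:3,:3].T@V[:3,3]
    d=V[:3,:3].T@np.array([(u-c['cx'])/c['fx'],(v-c['cy'])/c['fy'],1]); return o,d
def onz(c,u,v,z):
    o,d=ray(c,u,v); return o+d*(z-o[2])/d[2]
def proj(c,p):
    q=c['view'][:3,:3]@np.array(p)+c['view'][:3,3]; return np.array([c['fx']*q[0]/q[2]+c['cx'],c['fy']*q[1]/q[2]+c['cy']])
E
python3 - <<'E'
from h import *
for n in('top','scene'):
    c=cam(n); save(c,n+'1.png'); V=c['view']; print(n,c['fx'],-V[:3,:3].T@V[:3,3],V[2,:3])
s=ctrl.get_state();print(s['time'],s['eef_pos'],s['tcp_rot'],s['opening'])
E
```

```text
top 401.99700807634764 [ 0.28956021 -0.22289204  1.15402242] [ 0.17531546  0.00507271 -0.98449924]
scene 421.396190484981 [-0.13944031 -0.74198256  0.46659108] [ 0.72000448  0.56229711 -0.40671306]
0.1 [ 0.24010161 -0.63020997  0.23005573] [ 0.4018121   0.5827599  -0.4007652   0.58165728] 0.9989319433845874
```

View pics/top1.png

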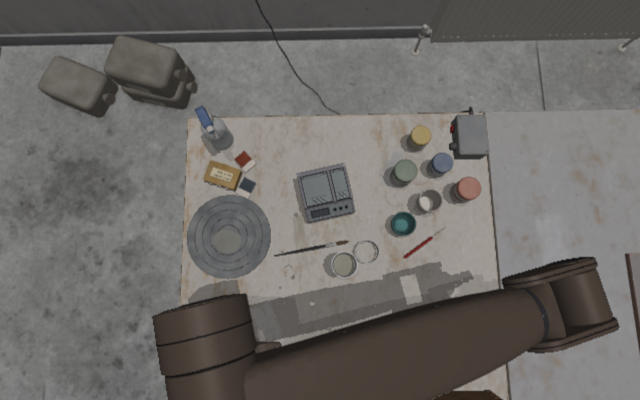

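View pics/scene1.png

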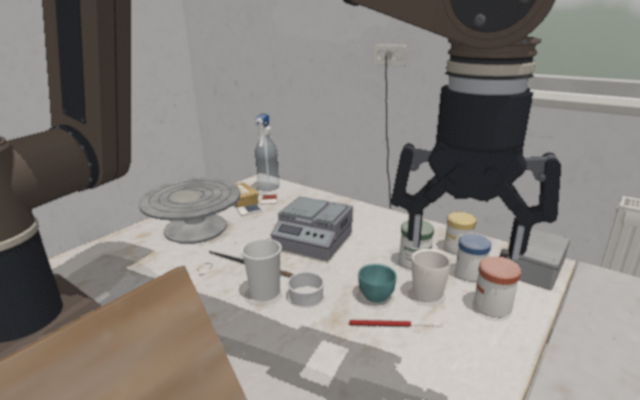

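The logger sits at about (326,193) in the top view, with its front panel toward the robot. In that view the wide hatch is on the left and the narrow one on the right. I'll zoom in for the corners.

Run:
```python
from h import *
c=cam('top'); save(c,'topc.png',(286,150,366,230),7.5)
for u,v in((286,150),(366,150),(286,230),(326,193)): print(u,v,onz(c,u,v,.078))
```

```text
286 150 [ 0.61592419 -0.11870756  0.078     ]
366 150 [ 0.61173363 -0.34078135  0.078     ]
286 230 [ 0.3933336  -0.11857254  0.078     ]
326 193 [ 0.49235944 -0.2276442   0.078     ]
```

View pics/topc.png

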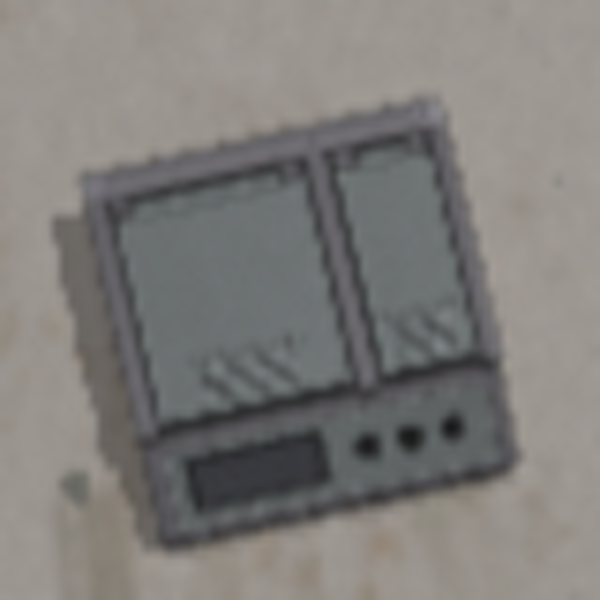

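Run:
```python
from h import *
c=cam('top')
f=lambda x,y,z: onz(c,(x+.5)/7.5-.5+286,(y+.5)/7.5-.5+150,z)
TL,TR,BR,BL=[f(*p,.077) for p in((110,205),(308,160),(352,390),(155,428))]
print('sizes',np.linalg.norm(TL-TR),np.linalg.norm(BL-BR),np.linalg.norm(TL-BL),np.linalg.norm(TR-BR))
ex=(TL+TR-BL-BR); ey=(TL+BL-TR-BR)
print('yaw',np.arctan2(ex[1],ex[0]),np.arctan2(-ey[0],ey[1]))
print('front mid',(BL+BR)/2,'back mid',(TL+TR)/2,'centre',(TL+TR+BL+BR)/4)
print('pad',f(250,375,.078))
# case rear-top corners and front-bottom-ish
print('case rear',f(85,178,.073),f(438,98,.073))
s=ctrl.get_state();r=R.from_quat(s['tcp_rot']).as_matrix();print(r.round(3),s['contact_force'])
```

```text
sizes 0.07447181940616868 0.07258298338407823 0.08438300316075335 0.08704605245239302
yaw 0.17630548480616748 0.1933693653970468
front mid [ 0.4622368  -0.20913246  0.077     ] back mid [ 0.54661773 -0.19409955  0.077     ] centre [ 0.50442726 -0.20161601  0.077     ]
pad [ 0.47455988 -0.20803644  0.078     ]
case rear [ 0.55010306 -0.14830739  0.073     ] [ 0.57806543 -0.27901617  0.073     ]
[[-0.     0.935  0.356]
 [ 0.001  0.356 -0.935]
 [-1.     0.    -0.002]] [ 0.06965772  0.48603954 -0.13930426]
```

>>> {"fn": "play_rows", "kwargs": {"rows": [[0,[0,1.0,-0.85],[0.108,0,0]],[0,[0,1.0,-0.85],[0.108,0,0]],[0,[0,1.0,-0.85],[0.108,0,0]],[0,[0,1.0,-0.85],[0.108,0,0]],[0,[0,1.0,-0.85],[0.108,0,0]],[0,[0,1.0,-0.85],[0.108,0,0]],[0,[0,1.0,-0.85],[0.108,0,0]],[0,[0,1.0,-0.85],[0.108,0,0]],[0,[0,1.0,-0.85],[0.108,0,0]],[0,[0,1.0,-0.85],[0.108,0,0]]]}}

```text
time: 1.03
eef_pos: [0.4311, -0.2817, 0.2312]
tcp_rot: [0.449, 0.547, -0.448, 0.547]
contact_force: [0.2, -0.0, 0.2]
opening: 0.001
```

```bash
cat >> h.py <<'E'
def to(p):
    s=ctrl.get_state();M=R.from_quat(s['tcp_rot']).as_matrix();e=np.array(s['eef_pos'])
    print('t',round(s['time'],2),'eef',e.round(4),'F',np.round(s['contact_force'],2),'yaw',np.arctan2(M[1,1],M[0,1]).round(4),'tilt',M[2].round(3),'op',s['opening'])
    print('units',(M.T@(np.array(p)-e)/.3).round(4))
YAW=.195; EX=np.array([np.cos(YAW),np.sin(YAW),0]); EY=np.array([-EX[1],EX[0],0])
EDGE=np.array([.4622,-.210,.075])
def L(back,left,z): q=EDGE+back*EX+left*EY; q[2]=z; return q
E
python3 -c "
from h import *
to(L(.011,0,.12))"
```

```text
t 1.03 eef [ 0.4311 -0.2817  0.2312] F [ 0.21 -0.05  0.15] yaw 0.1972 tilt [-1.     0.001 -0.001] op 0.0005423845672144309
units [ 0.3713  0.1848 -0.2135]
```

>>> {"fn": "play_rows", "kwargs": {"rows": [[0,[0.1,0.185,-0.2135],[0,0,0]],[0,[0.2,0.185,-0.2135],[0,0,0]],[0,[0.37,0.185,-0.2135],[0,0,0]],[0,[0.37,0.185,-0.2135],[0,0,0]],[0,[0.37,0.185,-0.2135],[0,0,0]]]}}

```text
time: 1.45
eef_pos: [0.4683, -0.2079, 0.1135]
tcp_rot: [0.448, 0.551, -0.449, 0.542]
contact_force: [-1.1, 0.1, -1.1]
opening: -0.0
```

```bash
python3 -c "
from h import *
to(L(.011,0,.085))
w=cam('wrist'); s=cam('scene'); save(w,'w1.png'); save(s,'s1.png',(230,150,390,270),4)
for n,b,l in(('edge',0,0),('pad',.01,0),('R',0,-.036),('L',0,.036),('BL',.078,.036)): print(n,proj(w,L(b,l,.078)).round(),((proj(s,L(b,l,.078))-[230,150])*4).round())
a=cv2.imread('pics/w1.png'); b=cv2.imread('pics/s1.png')
cv2.imwrite('pics/both.png',np.vstack([cv2.resize(a,(480,300)),cv2.resize(b,(400,300))] if 0 else [cv2.copyMakeBorder(cv2.resize(a,(460,288)),0,0,0,20,0),cv2.resize(b,(480,300))[:300]] ) )
"
```

```text
t 1.45 eef [ 0.4683 -0.2079  0.1135] F [-1.12  0.13 -1.05] yaw 0.1965 tilt [-1.    -0.009 -0.01 ] op -0.0002418589628615666
units [0.095  0.0163 0.0041]
edge [319. 232.] [265. 256.]
pad [320. 218.] [274. 249.]
R [373. 232.] [325. 269.]
L [266. 231.] [206. 244.]
BL [260. 111.] [276. 191.]
```

View pics/both.png

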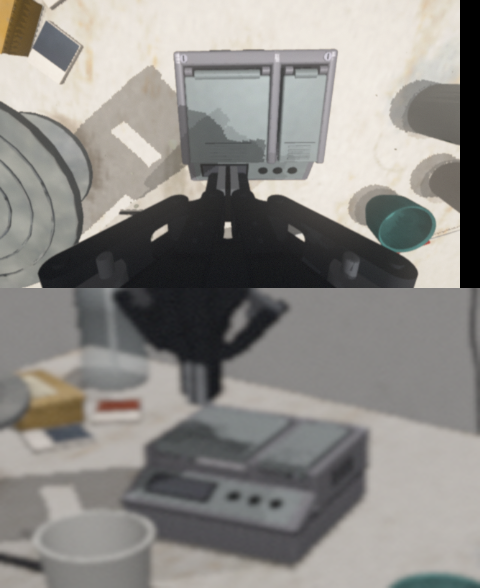

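```bash
python3 -c "
from h import *
to(L(.011,0,.085))
w=cam('wrist'); save(w,'w2.png',(240,60,400,260),3)
to(L(.011,0,.085))
for u,v in((264,225),(376,225)): print(onz(w,u,v,.077))
for n,b,l in(('edge',0,0),('pad',.01,0),('R',0,-.036),('L',0,.036),('BL',.078,.036)): print(n,((proj(w,L(b,l,.077))-[240,60])*3).round())
"
```

```text
t 1.55 eef [ 0.4715 -0.2118  0.1198] F [ 0.69 -1.07  0.92] yaw 0.1948 tilt [-1.    -0.002 -0.002] op 0.001996835000591507
units [ 0.1161  0.0077 -0.0118]
t 1.6 eef [ 0.4726 -0.213   0.1217] F [-0.47 -0.76  0.92] yaw 0.1941 tilt [-1.     0.001  0.001] op -0.0014265567602727714
units [ 0.1224  0.0045 -0.0169]
[ 0.46010566 -0.17597189  0.077     ]
[ 0.47521659 -0.2524513   0.077     ]
edge [218. 513.]
pad [217. 473.]
R [372. 513.]
L [ 64. 513.]
BL [ 43. 166.]
```

View pics/w2.png

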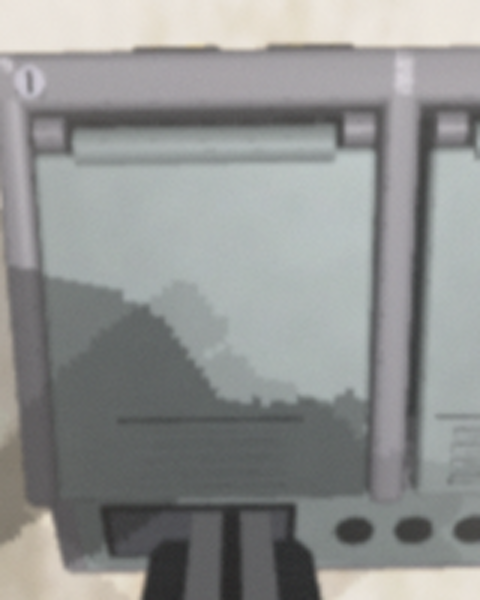

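Settled wrist view: the hatch's front edge is at crop row 498 (predicted 513), with its middle at column 214 and ribs at rows 430–490. So the hatch lies about 3 mm farther back than the top view gave. I'll shift the estimate and descend.

```bash
sed -i 's/^EDGE=.*/EDGE=np.array([.4650,-.2087,.075])/' h.py; python3 -c "
from h import *
cam('wrist');to(L(.0105,0,.082))"
```

```text
t 1.65 eef [ 0.4732 -0.2137  0.1228] F [ 0.13 -0.44 -0.04] yaw 0.1935 tilt [-1.     0.003  0.003] op 0.002519532332031131
units [ 0.1359  0.0112 -0.0222]
```

>>> {"fn": "play_rows", "kwargs": {"rows": [[0,[0.05,0.008,-0.015],[0,0,0]],[0,[0.08,0.008,-0.015],[0,0,0]],[0,[0.1,0.008,-0.015],[0,0,0]],[0,[0.1,0.008,-0.015],[0,0,0]],[0,[0.1,0.008,-0.015],[0,0,0]],[0,[0.1,0.008,-0.015],[0,0,0]]]}}

```text
time: 2.15
eef_pos: [0.4738, -0.2079, 0.0911]
tcp_rot: [0.449, 0.546, -0.449, 0.546]
contact_force: [-0.3, -0.2, 0.2]
opening: -0.004
```

```bash
python3 -c "
from h import *
to(L(.0105,0,.082));cam('wrist');cam('wrist');to(L(.0105,0,.082))"
```

```text
t 2.15 eef [ 0.4738 -0.2079  0.0911] F [-0.27 -0.23  0.15] yaw 0.1937 tilt [-1.     0.001  0.001] op -0.003994149391945757
units [ 0.0304  0.0057 -0.0032]
t 2.25 eef [ 0.4738 -0.2078  0.0911] F [-0.05 -0.13 -0.26] yaw 0.194 tilt [-1.     0.001  0.001] op 0.0009370902347050757
units [ 0.0302  0.0056 -0.0027]
```

>>> {"fn": "play_rows", "kwargs": {"rows": [[0,[0.03,0.005,-0.003],[0,0,0]],[0,[0.04,0.005,-0.003],[0,0,0]],[0,[0.048,0.005,-0.003],[0,0,0]],[0,[0.055,0.005,-0.003],[0,0,0]],[0,[0.06,0.005,-0.003],[0,0,0]],[0,[0.06,0.005,-0.003],[0,0,0]]]}}

```text
time: 2.75
eef_pos: [0.4746, -0.206, 0.0722]
tcp_rot: [0.449, 0.546, -0.449, 0.546]
contact_force: [-0.5, 1.1, 3.1]
opening: 0.0
```

>>> {"fn": "play_rows", "kwargs": {"rows": [[0,[0.004,0,0],[0,0,0]],[0,[0.008,0,0],[0,0,0]],[0,[0.008,0,0],[0,0,0]]]}}

```text
time: 3.0
eef_pos: [0.4747, -0.206, 0.0704]
tcp_rot: [0.449, 0.546, -0.449, 0.546]
contact_force: [-3.0, 1.3, 5.9]
opening: -0.001
```

>>> {"fn": "play_rows", "kwargs": {"rows": [[0,[0.003,0,0],[0,0,0]],[0,[0.006,0,0],[0,0,0]],[0,[0.006,0,0],[0,0,0]]]}}

```text
time: 3.25
eef_pos: [0.4749, -0.2062, 0.0699]
tcp_rot: [0.449, 0.547, -0.449, 0.546]
contact_force: [-6.0, 3.2, 12.5]
opening: 0.001
```

Firm stop reached: 12.5 N, with only 0.5 mm of give. Now I'll withdraw up and forward.

>>> {"fn": "play_rows", "kwargs": {"rows": [[0,[-0.1,-0.02,0],[0,0,0]],[0,[-0.22,-0.1,0],[0,0,0]],[0,[-0.33,-0.2,0],[0,0,0]],[0,[-0.4,-0.3,0],[0,0,0]],[0,[-0.4,-0.35,0],[0,0,0]],[0,[-0.4,-0.35,0],[0,0,0]],[0,[-0.4,-0.35,0],[0,0,0]],[0,[-0.4,-0.35,0],[0,0,0]],[0,[-0.4,-0.35,0],[0,0,0]]]}}

```text
time: 4.0
eef_pos: [0.372, -0.2259, 0.1869]
tcp_rot: [0.449, 0.547, -0.449, 0.546]
contact_force: [-0.6, 0.3, 0.1]
opening: -0.001
```

```bash
python3 -c "
from h import *
w=cam('wrist'); s=cam('scene'); save(w,'w3.png'); save(s,'s3.png',(230,130,390,270),4)
to(L(-.02,-.012,.12))
a=cv2.imread('pics/w3.png'); b=cv2.imread('pics/s3.png')
cv2.imwrite('pics/both3.png',np.vstack([cv2.resize(a,(448,280)),cv2.resize(b,(448,320))[:,:]]))
"
```

```text
t 4.1 eef [ 0.372  -0.2259  0.1871] F [-0.41 -0.48  0.9 ] yaw 0.1952 tilt [-1.    -0.001 -0.002] op 0.002884454691226266
units [0.2233 0.2487 0.0442]
```

View pics/both3.png

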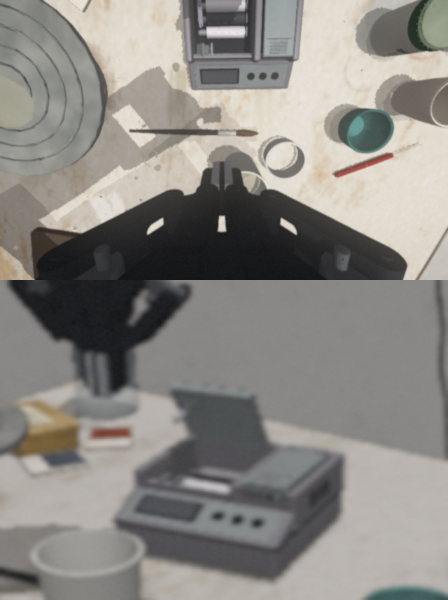

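The hatch stands open with the hand clear, at about (220,415) in the lower picture; the narrow hatch is still shut. I'll let it stand while I move to a staging point in front of it, then check again.

```bash
python3 -c "
from h import *
to(L(.010,-.013,.122))"
```

```text
t 4.1 eef [ 0.372  -0.2259  0.1871] F [-0.41 -0.48  0.9 ] yaw 0.1952 tilt [-1.    -0.001 -0.002] op 0.002884454691226266
units [0.2165 0.3487 0.0475]
```

>>> {"fn": "play_rows", "kwargs": {"rows": [[0,[0,0,0],[0,0,0]],[0,[0,0,0],[0,0,0]],[0,[0,0,0],[0,0,0]],[0,[0,0,0],[0,0,0]],[0,[0,0,0],[0,0,0]],[0,[0,0,0],[0,0,0]],[0,[0,0,0],[0,0,0]],[0,[0,0,0],[0,0,0]],[0,[0,0,0],[0,0,0]],[0,[0,0,0],[0,0,0]]]}}

```text
time: 4.93
eef_pos: [0.3717, -0.2264, 0.1881]
tcp_rot: [0.449, 0.546, -0.449, 0.546]
contact_force: [0.0, 0.9, -0.3]
opening: 0.004
```

```bash
python3 -c "
from h import *
a=cv2.imread('pics/s3.png'); s=cam('scene'); save(s,'s4.png',(230,130,390,270),4); b=cv2.imread('pics/s4.png')
d=cv2.absdiff(a,b).max(2); print('diff',d.max(), (d>40).sum(), 'hatch region', d[100:260,180:420].max())"
```

```text
diff 37 0 hatch region 37
```

Nothing changed in the picture over 0.8 s, so the hatch is staying up. Moving to the staging point.

>>> {"fn": "play_rows", "kwargs": {"rows": [[0,[0.1,0.08,0.045],[0,0,0]],[0,[0.215,0.16,0.045],[0,0,0]],[0,[0.215,0.26,0.045],[0,0,0]],[0,[0.215,0.34,0.045],[0,0,0]],[0,[0.215,0.34,0.045],[0,0,0]],[0,[0.215,0.34,0.045],[0,0,0]],[0,[0.215,0.34,0.045],[0,0,0]],[0,[0.215,0.34,0.045],[0,0,0]]]}}

```text
time: 5.65
eef_pos: [0.4736, -0.2201, 0.1236]
tcp_rot: [0.449, 0.546, -0.449, 0.546]
contact_force: [0.5, 0.5, -0.2]
opening: -0.004
```

```bash
python3 -c "
from h import *
s=cam('scene'); save(s,'s5.png',(230,130,390,270),4)
to(L(.078-.004,-.013,.122))"
```

```text
t 5.7 eef [ 0.4736 -0.2201  0.1238] F [ 0.29 -0.13 -0.41] yaw 0.1933 tilt [-1. -0.  0.] op 0.0008802484159145165
units [0.0058 0.2259 0.    ]
```

View pics/s5.png

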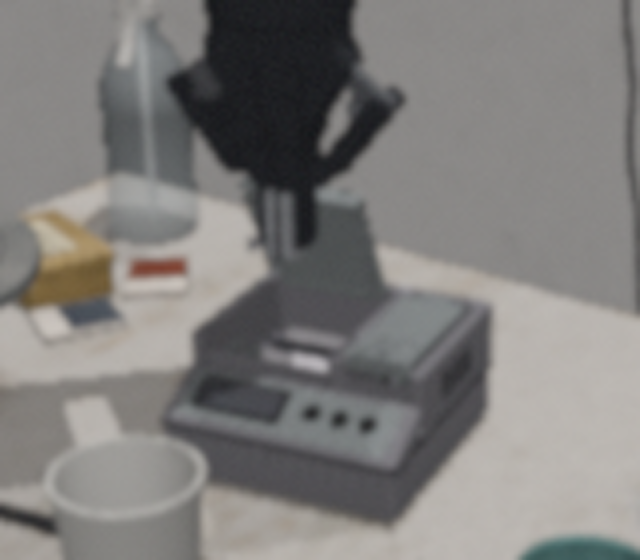

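>>> {"fn": "play_rows", "kwargs": {"rows": [[0,[0,0.02,0],[0,0,0]],[0,[0,0.04,0],[0,0,0]],[0,[0,0.06,0],[0,0,0]],[0,[0,0.08,0],[0,0,0]],[0,[0,0.1,0],[0,0,0]],[0,[0,0.12,0],[0,0,0]],[0,[0,0.14,0],[0,0,0]],[0,[0,0.16,0],[0,0,0]],[0,[0,0.175,0],[0,0,0]],[0,[0,0.175,0],[0,0,0]]]}}

```text
time: 6.53
eef_pos: [0.5269, -0.2096, 0.1236]
tcp_rot: [0.449, 0.546, -0.449, 0.546]
contact_force: [-0.1, 0.3, -0.2]
opening: 0.006
```

```bash
python3 -c "
from h import *
s=cam('scene'); save(s,'s6.png',(230,130,390,270),4)
to(L(.068,-.013,.122))
H=L(.078,0,.0745)
for th in (1.4,1.57,1.7,1.8):
  print(th,[tuple(((proj(s,H+l*EY+.078*(-np.cos(th)*EX+np.sin(th)*np.array([0,0,1])))-[230,130])*4).round()) for l in(.036,-.036)])
print([tuple(((proj(s,H+l*EY)-[230,130])*4).round()) for l in(.036,-.036)])"
```

```text
t 6.58 eef [ 0.5264 -0.2096  0.1235] F [ 0.08  0.49 -0.06] yaw 0.1947 tilt [-1.  0. -0.] op -0.004741225526606931
units [0.005  0.0265 0.0006]
1.4 [(np.float64(261.0), np.float64(156.0)), (np.float64(379.0), np.float64(174.0))]
1.57 [(np.float64(272.0), np.float64(147.0)), (np.float64(389.0), np.float64(164.0))]
1.7 [(np.float64(281.0), np.float64(142.0)), (np.float64(397.0), np.float64(160.0))]
1.8 [(np.float64(288.0), np.float64(140.0)), (np.float64(403.0), np.float64(158.0))]
[(np.float64(278.0), np.float64(274.0)), (np.float64(391.0), np.float64(296.0))]
```

View pics/s6.png

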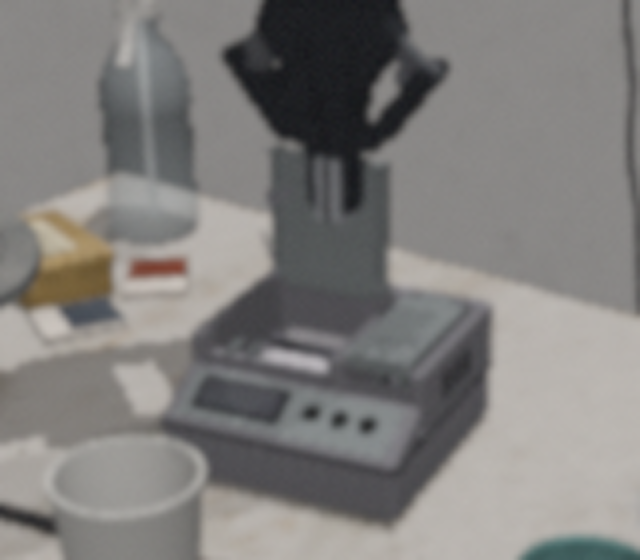

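The top corners at (272,148) and (388,165) match about 1.57 rad, so it is just upright. Another 8–9 mm of push should bring it to about 1.7.

>>> {"fn": "play_rows", "kwargs": {"rows": [[0,[0,0.01,0],[0,0,0]],[0,[0,0.02,0],[0,0,0]],[0,[0,0.03,0],[0,0,0]],[0,[0,0.03,0],[0,0,0]],[0,[0,0.03,0],[0,0,0]]]}}

```text
time: 7.0
eef_pos: [0.5349, -0.2081, 0.1237]
tcp_rot: [0.449, 0.546, -0.449, 0.546]
contact_force: [-0.9, 0.4, -0.9]
opening: -0.001
```

```bash
python3 -c "
from h import *
s=cam('scene'); save(s,'s7.png',(270,150,350,210),8)
to(L(.068,-.013,.122))
H=L(.078,0,.0745)
for th in (1.57,1.65,1.7,1.75,1.8):
  print(th,[((proj(s,H+l*EY+.078*(-np.cos(th)*EX+np.sin(th)*np.array([0,0,1])))-[270,150])*8).round().tolist() for l in(.036,-.036)])"
```

```text
t 7.05 eef [ 0.5348 -0.2082  0.1237] F [ 0.13 -0.02  0.37] yaw 0.1941 tilt [-1.  0.  0.] op -0.0014143438700805525
units [ 0.0056 -0.002   0.    ]
1.57 [[225.0, 133.0], [458.0, 169.0]]
1.65 [[236.0, 127.0], [468.0, 162.0]]
1.7 [[242.0, 125.0], [474.0, 159.0]]
1.75 [[249.0, 122.0], [480.0, 157.0]]
1.8 [[256.0, 121.0], [486.0, 155.0]]
```

View pics/s7.png

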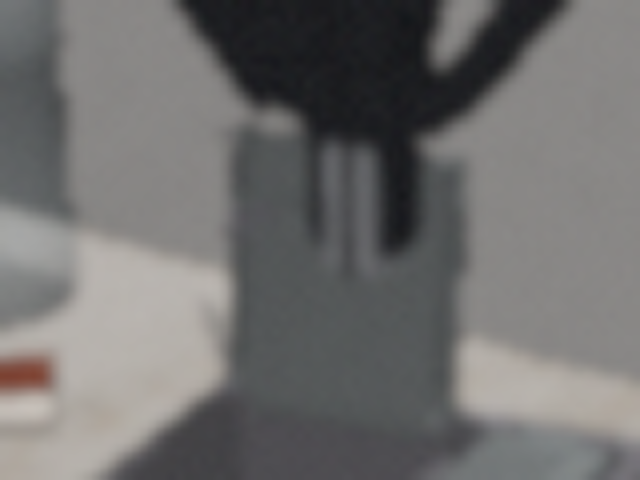

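Corners at about (238,130) and (464,160) give roughly 1.65 rad. I'll push 5 mm more for margin, which still leaves it short of the stop.

>>> {"fn": "play_rows", "kwargs": {"rows": [[0,[0,0.006,0],[0,0,0]],[0,[0,0.012,0],[0,0,0]],[0,[0,0.018,0],[0,0,0]],[0,[0,0.018,0],[0,0,0]],[0,[0,0.018,0],[0,0,0]]]}}

```text
time: 7.47
eef_pos: [0.5402, -0.2071, 0.1237]
tcp_rot: [0.449, 0.546, -0.449, 0.546]
contact_force: [0.2, -1.0, -0.4]
opening: 0.002
```

>>> {"fn": "play_rows", "kwargs": {"rows": [[0,[0,-0.03,0],[0,0,0]],[0,[0,-0.08,0],[0,0,0]],[0,[0,-0.16,0],[0,0,0]],[0,[-0.1,-0.28,0],[0,0,0]],[0,[-0.2,-0.4,0],[0,0,0]],[0,[-0.3,-0.5,0],[0,0,0]],[0,[-0.3,-0.55,0],[0,0,0]],[0,[-0.3,-0.55,0],[0,0,0]],[0,[-0.3,-0.55,0],[0,0,0]],[0,[-0.3,-0.55,0],[0,0,0]]]}}

```text
time: 8.3
eef_pos: [0.3779, -0.2387, 0.2132]
tcp_rot: [0.449, 0.546, -0.449, 0.546]
contact_force: [0.2, 0.3, -0.2]
opening: -0.004
```

```bash
python3 -c "
from h import *
s=cam('scene'); save(s,'s8.png',(230,130,390,270),4)
to(L(.068,-.013,.122))
H=L(.078,0,.0745)
for th in (1.57,1.65,1.7,1.75,1.8):
  print(th,[((proj(s,H+l*EY+.078*(-np.cos(th)*EX+np.sin(th)*np.array([0,0,1])))-[230,130])*4).round().tolist() for l in(.036,-.036)])"
```

```text
t 8.35 eef [ 0.3781 -0.2385  0.2128] F [-0.21 -0.01  0.43] yaw 0.1944 tilt [-1.    -0.001 -0.001] op 0.0008421653761694357
units [0.3023 0.5303 0.0022]
1.57 [[272.0, 147.0], [389.0, 164.0]]
1.65 [[278.0, 144.0], [394.0, 161.0]]
1.7 [[281.0, 142.0], [397.0, 160.0]]
1.75 [[285.0, 141.0], [400.0, 159.0]]
1.8 [[288.0, 140.0], [403.0, 158.0]]
```

View pics/s8.png

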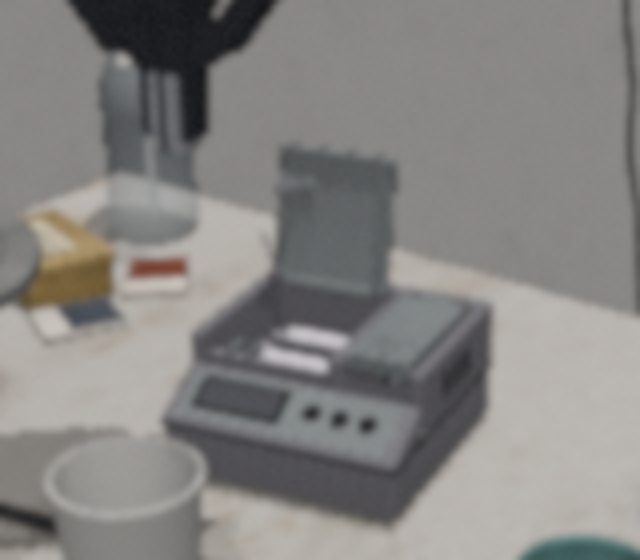

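With the hand away, the top corners are at (281,145) and (398,160), about 1.7 rad, so it leans back past upright. The narrow hatch is shut and the logger hasn't moved. One pause to check it stays, then I'll hand in.

>>> {"fn": "play_rows", "kwargs": {"rows": [[0,[-0.1,0,0],[0,0,0]],[0,[-0.1,0,0],[0,0,0]],[0,[-0.1,0,0],[0,0,0]],[0,[-0.1,0,0],[0,0,0]],[0,[-0.1,0,0],[0,0,0]],[0,[-0.1,0,0],[0,0,0]],[0,[-0.1,0,0],[0,0,0]],[0,[-0.1,0,0],[0,0,0]]]}}

```text
time: 9.02
eef_pos: [0.378, -0.2387, 0.2429]
tcp_rot: [0.449, 0.547, -0.449, 0.546]
contact_force: [0.2, -0.4, -1.1]
opening: -0.001
```

```bash
python3 -c "
from h import *
a=cv2.imread('pics/s8.png'); s=cam('scene'); save(s,'s9.png',(230,130,390,270),4); b=cv2.imread('pics/s9.png')
d=cv2.absdiff(a,b).max(2)[140:,220:]; print('diff',d.max())
o=cv2.imread('pics/s5.png'); print('logger vs before push',cv2.absdiff(o,b).max(2)[380:,160:500].max())
if d.max()<45: print(ctrl.sign_off())"
```

```text
diff 10
logger vs before push 53
the job is handed in; nothing more can be done
None
```

The wide hatch is open and leaning back past upright, and I handed the job in at about 9 s of the 38 s allowed.

- **Press:** I pressed the ribbed pad once to its firm stop, which took 12.5 N. When I took the finger away, the hatch sprang up. Pictures 0.8 s apart showed it staying there.
- **Push:** I pushed it back with the closed fingertips and withdrew the hand. It leans at about 1.7 rad, estimated from the images. Two pictures about 0.7 s apart showed no change.
- **Surroundings:** The narrow hatch stayed shut. I saw no shift of the logger or anything in the frame around it.

Two checks did not fully agree:
- **Hatch position:** The top and wrist cameras differed by about 4 mm on where the hatch was, so I pressed at a compromise point.
- **Logger movement:** Comparing pictures of the logger's front from before and after the push gave a difference of 53 levels, above the roughly 40 I saw as noise. I put that down to moving shadows, because the case corners looked the same in both, but I did not check it further.

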